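Sweep spoiled test pieces off the ware board into the scrap tub

TASK

Sweep the three spoiled test pieces (square tile, round disc, half tile) along the ware board and off its end into the empty scrap tub, pushing them with the fingers and never lifting them. Leave the good cup standing where it is on the board, do not disturb the glaze jar or the brush, and put nothing into the prop caddy at the other end.

Things in the scene. Friction and masses are not known exactly. Their poses are not given: they have to be found in the camera images.
- ware_board: Fixed plywood board on two battens, 300 (its x) by 360 (its y) mm, top 80 mm above the bench, turned up to 0.15 rad. Origin at the centre of its underside, at bench height. Tub and caddy adjoin its y ends, 2 mm away, so pieces leave it at y = +180 or -180 mm of its frame. Pieces lie at x = -65 to +15 mm, in three spots about 115 mm apart along y; the cup at x about +110 mm.
- scrap_tub: Fixed empty grey plastic open box, no dividers, 290 (x) by 140 (y) by 66 mm high, walls and floor 4 mm; its rim is 14 mm below the board top. Axes parallel to the board's. Its origin, the centre of its underside, lies 252 mm from the board's along the board's +y or -y: the end varies. Pieces pushed over that end drop into it.
- prop_caddy: Fixed grey box of the same outside size as the tub, with two dividers and stocked with white kiln props (up to 60 mm high), at the other end of the board. No piece belongs in it.
- square_tile: Loose terracotta tile 42 x 42 x 12 mm, about 40 g, flat on the board. Origin at the centre of its underside, z up, x and y along its sides.
- round_disc: Loose terracotta disc, diameter 44 mm, 12 mm thick, about 36 g, flat on the board. Origin at the centre of its underside.
- half_tile: Loose terracotta tile 50 (its x) x 28 (its y) x 12 mm, about 33 g, flat on the board. Origin at the centre of its underside.
- cup: Good terracotta small cup, 45 mm high, rim radius 30 mm, loose and upright on the far side of the board. Origin at the centre of its underside. Must be left standing in place.
- glaze_jar: Loose glass jar, radius 30 mm, 75 mm high, on the bench beyond the board's far side. Origin at the centre of its underside. Not to be disturbed.
- brush: Loose brush 190 mm long lying on the bench beyond the board's far side, along the board's y. Origin near its middle, on the underside. Not to be disturbed.

How it is judged:
By the outcome, as a careful person would: the job done as asked, in the order asked, and still so for the second after the job is handed in, with the robot touching nothing.
It also fails if it takes over 69 s, if anything falls off the work surface, if the arm or the gripper's body presses on something with over 40 N, if the wrist force passes 120 N, or if a joint passes its speed limit or range.

ROBOT

A 6-joint arm with a two-finger parallel gripper is mounted at the origin on the work surface. World frame = base frame: x ahead of the robot, y to its left, z up, the work surface at z = 0. Lengths are in m, angles in rad, forces in N, time in s.
With the tool pointing down it reaches from about 0.425 to 0.95 m from the base axis. Payload 3.5 kg.
Tool frame: the origin (TCP) lies midway between the tips of the shut fingers; the grasp point (between the pads) lies 19 mm behind it (ctrl.pinch_z is the distance from the TCP to the grasp point, in m); z points along the fingers, y is the line along which they close (so a half turn about z gives the same grasp; the last joint's range is limited). The gripper opens to 85 mm and grips with 20 to 120 N. Pads are 22 mm wide; open, the fingers measure 114 mm over their backs; the gripper's body (76 mm by 85 mm) begins 54 mm behind the grasp point. The pads swing forward as they close: fully open they stand 13 mm farther back than shut.
Start: joints at [0.972, 0.286, 1.577, -0, 1.279, -0.15], TCP at [0.293, 0.608, 0.196] pointing down, gripper open.
Joint ranges: [-2.77, 2.77], [-0.9, 2.22], [0.21, 2.48], [-1.53, 4.67], [0.24, 2.81], [-2.84, 2.84]. Speed limits (rad/s): [2.79, 2.79, 3.14, 3.14, 3.14, 3.14].

INTERFACE

Orientations are given as a unit quaternion [x, y, z, w].
In Python, from plant import get_state, viewer, sign_off, ctrl gives the robot as it stands. The module is installed in compiled form; this text tells all that it offers.
- The arm moves only by the shell command python3 -m handwheel 'ROWS' [FORCE]. ROWS is JSON, a list that holds one entry, the list of rows, each a list of 5 numbers: the finger opening in m, from 0 to 0.0854, then the shift along the tool's x, y, z in m, then the turn about the tool's z in degrees. In form: [[[claw, x, y, z, spin], ...]]. A call has 1 to 12 rows; each row shifts and turns the commanded pose from where the row before left it, along the tool's axes as they then stand; what a row does not reach is not made up. A row lasts 1/12 s, in which the tool goes at most 41.7 mm and 7.16 degrees, less where a joint would pass 70% of its speed; a pose out of reach is approached as far as the arm can. A call is refused whole if a number of a shift passes 0.0417 or a number of a turn 7.16, either way. A call with a gripper value outside its range is refused whole. The fingers move at their own pace and stop on an object; FORCE is the grip in N (left out, the last holds). Time passes only in rows, so rows that do not move let the fingers close. It gives the time, the measured TCP pose, the force, the opening and the grip force at its end, in the units of the state.
- get_state(): the state, without advancing time (a new reading comes with each control period).
- viewer.read_camera(name): name is "scene" or "side" or "wrist"; returns the picture (400x640x3 uint8, blue, green, red); there is no depth.
- viewer.camera_params(name): a dict with "fov_y" (degrees; the focal length in pixels is half the picture's height over the tangent of half this angle, whatever the lens; pixels are square), "cx", "cy" (the principal point, pixels), "xyz" and "attitude" of the camera in the world; the wrist camera has in their place "hand_eye" (4x4, takes a point from camera to tool coordinates, whose origin is the TCP and whose axes are the flange's). Camera axes: x right, y up, looking along -z (the intrinsics and any distortion apply to the point x, -y, -z); pixel columns grow to the right and rows downward; lengths in m; the calibration is good to about 2 mm. A picture is of the moment at which its call begins: read the wrist's pose just before it. camera_params takes no time and is no camera call.
- sign_off(): hands the job in; it is judged then, once.
Trained networks look in the newest picture that a camera, given by its name, has taken for a name from the list of things; names that differ only in an ending like _2 or _b are one class to them, and where a whole thing is asked for, a point or a joint stands for the part that bears it (a point fixed in the world has none). Each returns a list of dicts, best first, with "confidence" (0 to 1); they miss things now and then, are a little off and sometimes report something else, mostly with a low value. They report only what shows in the picture. A call takes as long as a camera call.
- viewer.look_for(camera, name): "extent" ([left, top, width, height] as shares, 0 to 1, of the picture: columns of its width, rows of its height, round what is visible of it).
- viewer.outline_of(camera, name): "mask" (400x640 bool, what is visible of it) and "extent" ([left, top, width, height] as shares, 0 to 1, of the picture: columns of its width, rows of its height, round what is visible of it).
- viewer.pinpoint(camera, name): "xy" ([column, row] as shares, 0 to 1, of the picture: columns of its width, rows of its height: a listed point, or the origin of a listed thing).
The state is a dict: "time": time; "qpos": joint angles; "dq": joint speeds; "joint_efforts": joint torques, N m; "eef_pos": TCP position; "tcp_rot": TCP orientation; "contact_force": force on the tool from outside, world axes, zero at the start; "wrist_torque": the same for the moment, N m; "opening": opening from 0.0 (shut) to 1.0 (fully open); "finger_force": force on a finger pad.
Only numpy, scipy, OpenCV 4.12 (cv2) and the standard library are available. Lean on these libraries where they do the work, as an engineer would, in place of code of your own. Each camera call takes 0.05 s, during which the arm holds its last target. There are 200 camera calls.

## Working session

There is one attempt and no reset: what is moved stays moved. The work goes in short steps, Python scripts to look and compute and a shell command to move; the robot and the scene stay as the last step left them, time stands still between calls to the robot, and variables do not carry over. Pictures are saved under pics/ and viewed, at most 13 in all, crops included, and the job is handed in when it is done.

```bash
mkdir -p pics; cat > h.py <<'E'
import numpy as np, cv2
from scipy.spatial.transform import Rotation as R
from plant import get_state, viewer, sign_off, ctrl
def cam(n):
    p=viewer.camera_params(n)
    f=200/np.tan(np.radians(p["fov_y"])/2)
    return p,f
def pose(n,st=None):
    p,f=cam(n)
    if "hand_eye" in p:
        H=np.array(p["hand_eye"]);T=np.eye(4);T[:3,:3]=R.from_quat(st["tcp_rot"]).as_matrix();T[:3,3]=st["eef_pos"];M=T@H
        return p,f,M[:3,:3],M[:3,3]
    a=np.array(p["attitude"]);Rm=a if a.shape==(3,3) else R.from_quat(a).as_matrix()
    return p,f,Rm,np.array(p["xyz"])
def px2w(n,u,v,z,st=None):
    p,f,Rm,t=pose(n,st)
    d=Rm@np.array([(u-p["cx"])/f,-(v-p["cy"])/f,-1]); s=(z-t[2])/d[2]
    return t+s*d
E
python3 - <<'E'
from h import *
for n in("scene","side","wrist"): print(n,{k:np.round(v,3).tolist() if not isinstance(v,(str,dict)) else v for k,v in viewer.camera_params(n).items()})
st=get_state();print(st)
H={"square_tile":.08,"round_disc":.08,"half_tile":.08,"cup":.08,"scrap_tub":0,"prop_caddy":0,"ware_board":0,"glaze_jar":0,"brush":0}
for n in("scene","side"):
    im=viewer.read_camera(n);cv2.imwrite(f"pics/{n}0.png",im)
    for k,z in H.items():
        for r in viewer.pinpoint(n,k)[:2]:
            u,v=r["xy"][0]*640,r["xy"][1]*400
            print(n,k,round(r["confidence"],2),round(u),round(v),px2w(n,u,v,z,st).round(3))
E
```

```text
scene {'fov_y': 54.236, 'cx': 316.685, 'cy': 200.148, 'xyz': [1.404, 0.204, 0.676], 'attitude': [0.273, 0.347, 0.714, 0.544]}
side {'fov_y': 43.465, 'cx': 316.922, 'cy': 197.747, 'xyz': [0.372, 0.611, 0.802], 'attitude': [-0.072, 0.352, 0.913, -0.193]}
wrist {'fov_y': 63.176, 'cx': 312.63, 'cy': 192.759, 'hand_eye': [[0.0, 0.956, 0.294, 0.075], [1.0, -0.0, 0.0, 0.001], [0.0, 0.294, -0.956, -0.177], [0.0, 0.0, 0.0, 1.0]]}
{'time': 0.0, 'qpos': array([ 9.71982833e-01,  2.87178520e-01,  1.57817247e+00,  2.56049592e-06,
        1.27859153e+00, -1.49977840e-01]), 'dq': array([ 1.33052132e-03, -1.19101132e-05,  1.52194100e-03, -1.52014391e-03,
        3.45682451e-04, -6.12211266e-04]), 'joint_efforts': array([ 6.28937360e-04, -4.05983448e+01, -2.92621297e+01, -1.82575341e-04,
        5.84460067e-03, -2.39541464e-05]), 'eef_pos': array([0.29243464, 0.6075497 , 0.19504115]), 'tcp_rot': array([ 2.22539033e-01,  9.74923073e-01, -1.09309698e-03, -4.30826013e-04]), 'contact_force': array([0.11978214, 0.57797239, 0.02899293]), 'wrist_torque': array([ 0.04603263, -0.06224196,  0.03435862]), 'finge
[... 381 characters left out ...]
.227  0.   ]
scene scrap_tub 0.61 298 160 [ 0.363 -0.13   0.   ]
scene prop_caddy 0.83 419 210 [0.517 0.268 0.   ]
scene ware_board 0.8 332 195 [0.518 0.022 0.   ]
scene glaze_jar 0.82 374 251 [0.711 0.17  0.   ]
scene brush 0.87 269 231 [ 0.712 -0.1    0.   ]
side square_tile 0.56 382 280 [0.455 0.137 0.08 ]
side round_disc 0.85 407 186 [ 0.482 -0.09   0.08 ]
side cup 0.95 303 242 [0.612 0.12  0.08 ]
side scrap_tub 0.87 396 165 [ 0.535 -0.223  0.   ]
side prop_caddy 0.93 327 361 [0.498 0.273 0.   ]
side ware_board 0.61 397 164 [ 0.536 -0.228  0.   ]
side ware_board 0.59 367 247 [0.518 0.025 0.   ]
side glaze_jar 0.83 245 272 [0.709 0.173 0.   ]
side brush 0.83 293 183 [ 0.726 -0.074  0.   ]
```

View pics/scene0.png

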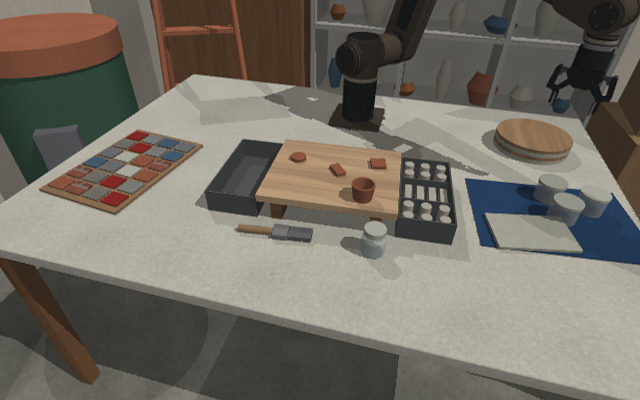

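View pics/side0.png

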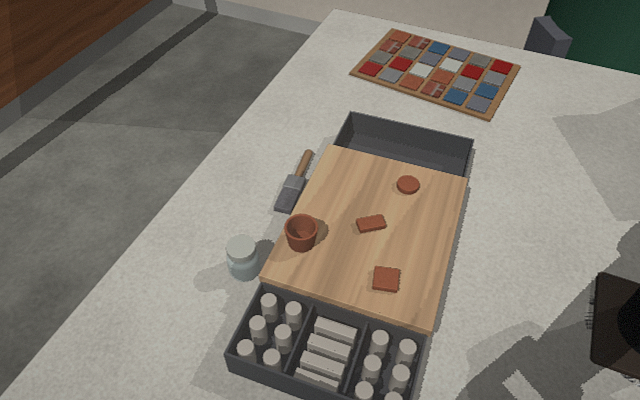

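Scene shows the tub at the −y end (250,185 px) and the caddy at the right (419,210). The disc is at (298,157), the half tile at (338,170), the square at (378,163), and the cup at (362,189). These pixels agree with the network results, and the board yaw is about +0.054 rad. My plan is to push with a two-finger fork, tool y along the board's x, one piece at a time starting with the one nearest the tub.

```bash
python3 -m handwheel '[[[0.02,0,0,0,6.8],[0.02,0,0,0,6.8],[0.02,0,0,0,6.8],[0.02,0,0,0,6.8],[0.02,0,0,0,6.8],[0.02,0,0,0,6.8],[0.02,0,0,0,6.8],[0.02,0,0,0,6.8],[0.02,0,0,0,6.8]]]' 20
python3 -m handwheel '[[[0.02,-0.027,0.0065,0,0],[0.02,-0.027,0.0065,0,0],[0.02,-0.027,0.0065,0,0],[0.02,-0.027,0.0065,0,0],[0.02,-0.027,0.0065,0,0],[0.02,-0.027,0.0065,0,0],[0.02,-0.027,0.0065,0,0],[0.02,-0.027,0.0065,0,0],[0.02,-0.027,0.0065,0,0],[0.02,-0.027,0.0065,0,0],[0.02,-0.027,0.0065,0,0],[0.02,-0.027,0.0065,0,0]]]'
```

```text
time: 1.75
eef_pos: [0.2928, 0.6082, 0.1964]
tcp_rot: [0.69, 0.724, -0.0, -0.0]
contact_force: [0.5, -0.5, -0.2]
opening: 0.231
finger_force: 0.0
time: 2.75
eef_pos: [0.3884, 0.2876, 0.1967]
tcp_rot: [0.688, 0.726, 0.0, 0.0]
contact_force: [1.4, -0.2, 1.1]
opening: 0.232
finger_force: 0.0
```

```bash
cat > look.py <<'E'
from h import *
import sys
st=get_state(); im=viewer.read_camera("wrist"); cv2.imwrite(f"pics/{sys.argv[1]}.png",im)
T=R.from_quat(st["tcp_rot"]).as_matrix()
print("tcp",st["eef_pos"].round(4),"ty heading",np.degrees(np.arctan2(T[1,1],T[0,1])).round(2),"open",round(st["opening"],3),"t",st["time"])
for k in("square_tile","round_disc","half_tile","cup","ware_board"):
    for r in viewer.outline_of("wrist",k)[:1]:
        m=r["mask"].astype(np.uint8); c=max(cv2.findContours(m,0,2)[0],key=cv2.contourArea)
        z=.092 if k!="ware_board" else .08
        W=np.array([px2w("wrist",u,v,z,st)[:2] for u,v in c[:,0]],np.float32)
        q=cv2.minAreaRect(W); print(k,round(r["confidence"],2),np.round(q[0],4),np.round(q[1],3),round(q[2],1), "tool d",((np.r_[q[0],z]-st["eef_pos"])@T).round(4))
E
python3 look.py w1
```

```text
tcp [0.3884 0.2876 0.1967] ty heading 3.1 open 0.232 t 2.75
half_tile 0.51 [0.525  0.0596] [0.005 0.023] 44.4 tool d [-0.2351  0.124   0.1047]
cup 0.68 [0.6358 0.1243] [0.023 0.103] 58.7 tool d [-0.1765  0.2382  0.1048]
ware_board 0.61 [0.5527 0.1675] [0.203 0.102] 3.1 tool d [-0.1288  0.1575  0.1168]
```

```bash
python3 -m handwheel '[[[0.02,-0.028,0.0065,0,0],[0.02,-0.028,0.0065,0,0],[0.02,-0.028,0.0065,0,0],[0.02,-0.028,0.0065,0,0],[0.02,-0.028,0.0065,0,0],[0.02,-0.028,0.0065,0,0],[0.02,-0.028,0.0065,0,0],[0.02,-0.028,0.0065,0,0],[0.02,-0.028,0.0065,0,0],[0.02,-0.028,0.0065,0,0],[0.02,-0.028,0.0065,0,0],[0.02,-0.028,0.0065,0,0]]]'; python3 look.py w2
```

```text
time: 4.05
eef_pos: [0.4848, -0.0428, 0.1965]
tcp_rot: [0.687, 0.727, 0.0, 0.0]
contact_force: [0.3, 0.3, 0.8]
opening: 0.236
finger_force: 0.0
tcp [ 0.4848 -0.0428  0.1965] ty heading 3.19 open 0.236 t 4.05
square_tile 0.16 [0.6226 0.1019] [0.066 0.014] 3.2 tool d [0.1367 0.1456 0.1046]
round_disc 0.79 [ 0.4805 -0.0867] [0.043 0.044] 44.9 tool d [-0.0436 -0.0068  0.1045]
half_tile 0.72 [0.513  0.0338] [0.05  0.028] 37.7 tool d [0.0748 0.0324 0.1045]
cup 0.68 [0.6226 0.1019] [0.068 0.014] 3.2 tool d [0.1367 0.1456 0.1046]
ware_board 0.65 [ 0.5163 -0.0244] [0.3  0.26] 3.2 tool d [0.0166 0.0324 0.1165]
```

View pics/w2.png

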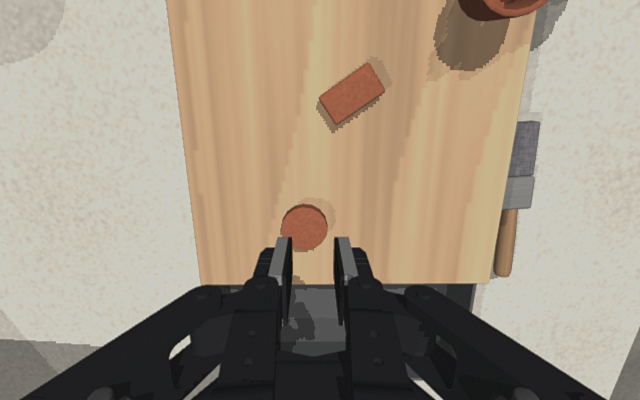

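Wrist picture: the disc is at (304,228) and the half tile at (351,93), turned about 35°. The tub end edge is at row 283 and the cup is top right. The measured sizes fit. I'll shift −7 mm laterally, descend, and push the disc.

```bash
python3 -m handwheel '[[[0.02,0,-0.0035,0.014,0],[0.02,0,-0.0035,0.014,0],[0.02,0,0,0.014,0],[0.02,0,0,0.014,0],[0.02,0,0,0.014,0],[0.02,0,0,0.014,0],[0.02,0,0,0.014,0],[0.02,0,0,0.013,0],[0.02,0,0,0,0],[0.02,0,0,0,0]]]'
```

```text
time: 5.18
eef_pos: [0.4765, -0.0415, 0.085]
tcp_rot: [0.687, 0.727, -0.0, -0.001]
contact_force: [0.6, -0.7, -0.6]
opening: 0.233
finger_force: 0.0
```

```bash
python3 -m handwheel '[[[0.02,0,0,0.0015,0],[0.02,-0.008,0,0,0],[0.02,-0.008,0,0,0],[0.02,-0.008,0,0,0],[0.02,-0.008,0,0,0],[0.02,-0.008,0,0,0],[0.02,-0.008,0,0,0]]]'; python3 look.py w3;  python3 - <<'E'
from h import *
im=viewer.read_camera("side"); cv2.imwrite("pics/s3.png",cv2.resize(im[100:350,200:520],None,fx=2,fy=2))
E
```

```text
time: 5.77
eef_pos: [0.4798, -0.0921, 0.0841]
tcp_rot: [0.688, 0.726, 0.0, 0.0]
contact_force: [0.5, 0.7, -0.1]
opening: 0.234
finger_force: 0.0
tcp [ 0.4798 -0.0921  0.0841] ty heading 3.04 open 0.234 t 5.7667
round_disc 0.59 [ 0.4803 -0.0871] [0.042 0.045] 40.2 tool d [ 0.0049  0.0007 -0.0079]
half_tile 0.84 [0.5074 0.0171] [0.041 0.018] 3.1 tool d [ 0.1075  0.0333 -0.0079]
ware_board 0.62 [ 0.5185 -0.062 ] [0.299 0.183] 3.1 tool d [0.028  0.0402 0.0041]
```

View pics/s3.png

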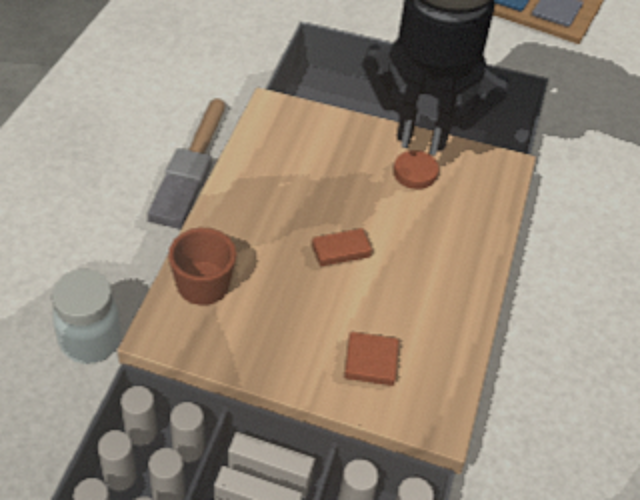

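```bash
python3 - <<'E'
from h import *
for z in(.084,.095,.1,.11,.12): print(z,[px2w("side",200+u/2,100+v/2,z).round(3)[:2] for u,v in((407,143),(436,150))])
im=viewer.read_camera("scene"); a=cv2.resize(im[110:230,230:430],None,fx=4,fy=4)[:300]
b=cv2.imread("pics/w3.png")[0:400,100:540]; b=cv2.resize(b,(330,300)); 
s=viewer.read_camera("side")[130:205,370:450]; s=cv2.resize(s,(320,300))
cv2.imwrite("pics/m4.png",np.vstack([a,np.hstack([b,s,np.zeros((300,150,3),np.uint8)])]))
E
```

```text
0.084 [array([ 0.499, -0.123]), array([ 0.469, -0.126])]
0.095 [array([ 0.497, -0.112]), array([ 0.468, -0.114])]
0.1 [array([ 0.496, -0.107]), array([ 0.467, -0.109])]
0.11 [array([ 0.494, -0.097]), array([ 0.466, -0.099])]
0.12 [array([ 0.493, -0.086]), array([ 0.464, -0.089])]
```

View pics/m4.png

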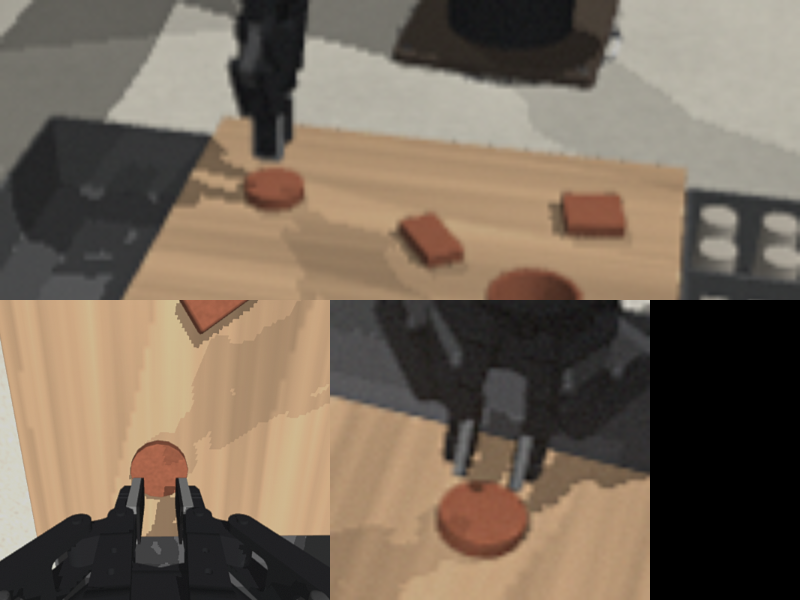

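The pictures put the fingertips directly above the disc, around z≈0.11, so they are well behind the reported TCP while part open. I'll back off, shut the fingers and triangulate the tips.

```bash
python3 -m handwheel '[[[0,0.016,0,0,0],[0,0.016,0,0,0],[0,0.016,0,0,0],[0,0,0,0,0],[0,0,0,0,0],[0,0,0,0,0]]]'; python3 - <<'E'
from h import *
st=get_state();print(st["eef_pos"])
def proj(n,P):
    p,f,Rm,t=pose(n,st);c=Rm.T@(np.array(P)-t);return np.array([p["cx"]+f*c[0]/-c[2],p["cy"]-f*c[1]/-c[2]])
out=[]
for n in("scene","side"):
    im=viewer.read_camera(n)
    c=proj(n,st["eef_pos"]);o=(c-[35,55]).astype(int)
    for dz,col in((0,(0,255,0)),(.01,(255,0,0)),(.02,(0,0,255)),(.03,(0,255,255))):
        q=proj(n,st["eef_pos"]+[0,0,dz]);im[int(round(q[1])),int(round(q[0]))]=col
    out.append(cv2.resize(im[o[1]:o[1]+80,o[0]:o[0]+70],(350,400),interpolation=0))
cv2.imwrite("pics/m5.png",np.hstack(out))
E
```

```text
time: 6.72
eef_pos: [0.4773, -0.0431, 0.084]
tcp_rot: [0.688, 0.726, -0.0, 0.0]
contact_force: [-0.8, 1.1, -0.1]
opening: -0.0
finger_force: 0.0
[ 0.47731814 -0.04305541  0.08404163]
```

View pics/m5.png

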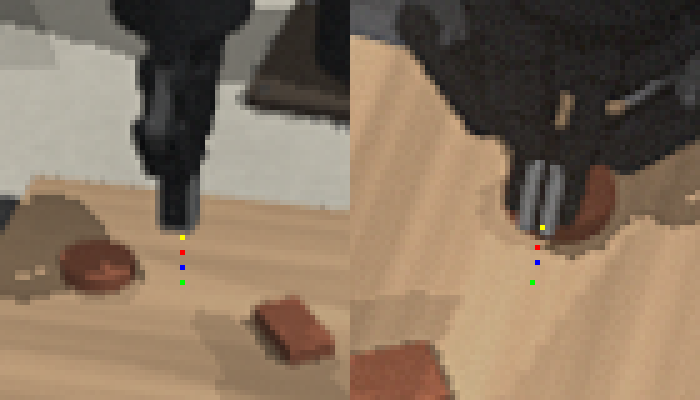

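Both views agree that the real fingertips sit about 30 mm above the reported TCP (yellow dot = +30 mm). I'll descend in small guarded steps.

```bash
python3 -m handwheel '[[[0.02,0,0,0.008,0],[0.02,0,0,0.008,0],[0.02,0,0,0.006,0],[0.02,0,0,0,0],[0.02,0,0,0,0]]]';for i in 1 2; do :; done; python3 -m handwheel '[[[0.02,0,0,0.002,0],[0.02,0,0,0,0]]]'; python3 - <<'E'
from h import *
st=get_state();print(st["eef_pos"],viewer.camera_params("wrist")["hand_eye"],getattr(ctrl,"pinch_z",None))
def proj(n,P):
    p,f,Rm,t=pose(n,st);c=Rm.T@(np.array(P)-t);return np.array([p["cx"]+f*c[0]/-c[2],p["cy"]-f*c[1]/-c[2]])
out=[]
for n in("scene","side"):
    im=viewer.read_camera(n)
    c=proj(n,st["eef_pos"]);o=(c-[35,55]).astype(int)
    for dz,col in((.02,(0,0,255)),(.03,(0,255,255))):
        q=proj(n,st["eef_pos"]+[0,0,dz]);im[int(round(q[1])),int(round(q[0]))]=col
    out.append(cv2.resize(im[o[1]:o[1]+80,o[0]:o[0]+70],(350,400),interpolation=0))
cv2.imwrite("pics/m6.png",np.hstack(out))
E
```

```text
time: 7.23
eef_pos: [0.4764, -0.0428, 0.0608]
tcp_rot: [0.688, 0.726, -0.001, -0.001]
contact_force: [0.7, -0.6, 0.2]
opening: 0.234
finger_force: 0.0
time: 7.4
eef_pos: [0.4772, -0.0429, 0.0598]
tcp_rot: [0.688, 0.726, -0.0, -0.0]
contact_force: [-0.1, -0.0, 0.5]
opening: 0.236
finger_force: 0.0
[ 0.47717132 -0.04290933  0.05979847] [[ 3.41936306e-04  9.55576568e-01  2.94742778e-01  7.59243219e-02]
 [ 9.99999941e-01 -3.32461581e-04 -8.22540540e-05  5.11587857e-04]
 [ 1.93906036e-05  2.94742789e-01 -9.55576626e-01 -1.76918908e-01]
 [ 0.00000000e+00  0.00000000e+00  0.00000000e+00  1.00000000e+00]] 0.0187
```

View pics/m6.png

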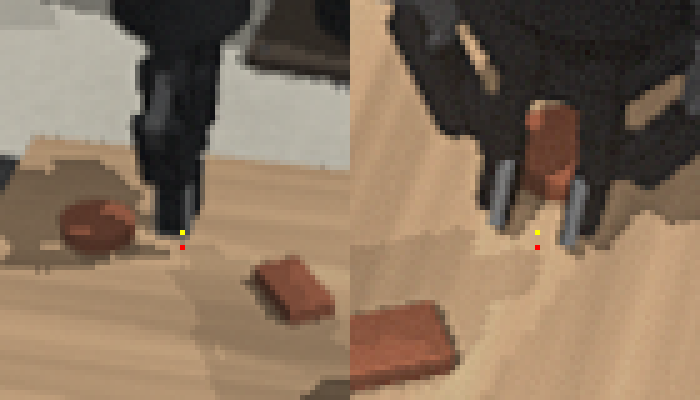

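The tips are near the board with no contact, although the reported z is already below the board top. That confirms the offset, so I'll keep feeling downward.

```bash
python3 -m handwheel '[[[0.02,0,0,0.002,0],[0.02,0,0,0,0]]]' | grep -E "eef|contact";python3 -m handwheel '[[[0.02,0,0,0.002,0],[0.02,0,0,0,0]]]' | grep -E "eef|contact"
```

```text
eef_pos: [0.4771, -0.0428, 0.0579]
contact_force: [-0.4, -0.1, 0.8]
eef_pos: [0.4769, -0.0428, 0.0556]
contact_force: [0.1, 0.1, 0.1]
```

```bash
python3 -m handwheel '[[[0.02,0,0,0.002,0],[0.02,0,0,0,0]]]' | grep -E "eef|contact";python3 -m handwheel '[[[0.02,0,0,0.001,0],[0.02,0,0,0,0]]]' | grep -E "eef|contact"
```

```text
eef_pos: [0.4769, -0.0428, 0.0536]
contact_force: [0.5, -0.0, 0.5]
eef_pos: [0.477, -0.0428, 0.0527]
contact_force: [1.6, 0.4, -1.0]
```

```bash
python3 -m handwheel '[[[0.02,0,0,0.001,0],[0.02,0,0,0,0]]]' | grep -E "eef|contact";python3 -m handwheel '[[[0.02,-0.008,0,0,0],[0.02,-0.008,0,0,0],[0.02,-0.008,0,0,0],[0.02,-0.006,0,0,0]]]'| grep -E "eef|contact"; python3 look.py w7
```

```text
eef_pos: [0.4771, -0.0428, 0.0518]
contact_force: [-0.3, -0.3, -1.0]
eef_pos: [0.479, -0.0741, 0.0521]
contact_force: [0.0, -0.0, 0.0]
tcp [ 0.479  -0.0741  0.0521] ty heading 3.05 open 0.234 t 8.6667
round_disc 0.7 [ 0.4838 -0.1002] [0.049 0.033] 81.4 tool d [-0.0264  0.0034 -0.0399]
half_tile 0.65 [0.5121 0.0326] [0.05  0.028] 37.7 tool d [ 0.1048  0.0388 -0.04  ]
ware_board 0.9 [ 0.5182 -0.056 ] [0.298 0.192] 3.1 tool d [ 0.0159  0.0401 -0.0279]
```

The disc is now being pushed (moved about 13+ mm, partly hidden). I'll continue over the end.

```bash
python3 -m handwheel '[[[0.02,-0.008,0,0,0],[0.02,-0.008,0,0,0],[0.02,-0.008,0,0,0],[0.02,-0.008,0,0,0],[0.02,-0.008,0,0,0],[0.02,-0.008,0,0,0],[0.02,-0.008,0,0,0],[0.02,-0.008,0,0,0],[0.02,-0.008,0,0,0],[0.02,-0.008,0,0,0],[0.02,-0.008,0,0,0],[0.02,-0.006,0,0,0]]]'; python3 - <<'E'
from h import *
out=[]
im=viewer.read_camera("scene");a=cv2.resize(im[110:230,190:430],(720,360))
im=viewer.read_camera("side");b=cv2.resize(im[100:220,250:490],(480,240))
cv2.imwrite("pics/m8.png",np.vstack([a,np.hstack([b,np.zeros((240,240,3),np.uint8)])]))
E
```

```text
time: 9.97
eef_pos: [0.4839, -0.1677, 0.052]
tcp_rot: [0.688, 0.726, -0.0, 0.0]
contact_force: [-0.1, -0.2, -0.4]
opening: 0.236
finger_force: 0.0
```

View pics/m8.png

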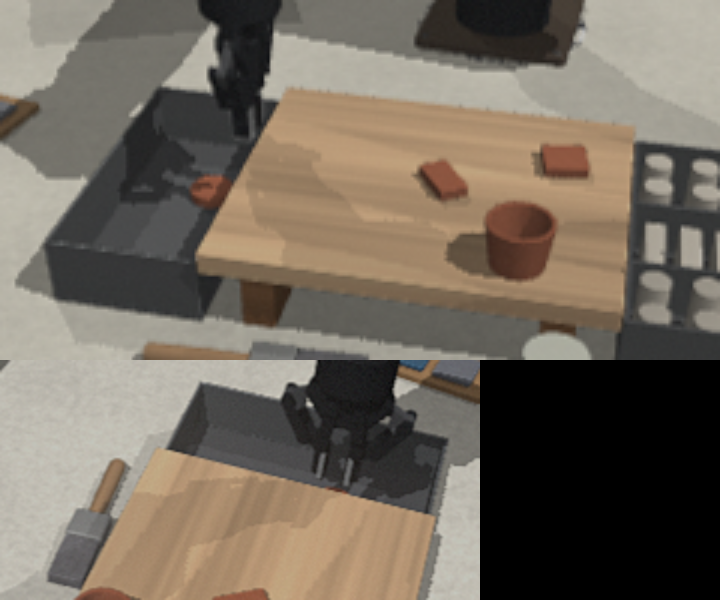

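The disc lies in the tub (scene crop at 208,190). Next is the half tile: lift, go back behind it, and look.

```bash
python3 -m handwheel '[[[0.02,0,0,-0.02,0],[0.02,0,0,-0.02,0],[0.02,0.0247,0.004,-0.02,0],[0.02,0.0247,0.004,-0.02,0],[0.02,0.0247,0.004,0,0],[0.02,0.0247,0.004,0,0],[0.02,0.0247,0.004,0,0],[0.02,0.0247,0.004,0,0],[0.02,0.0247,0.004,0,0],[0.02,0.0247,0.004,0,0],[0.02,0.0247,0.004,0,0],[0.02,0.0247,0.004,0,0]]]'; python3 look.py w9
```

```text
time: 11.07
eef_pos: [0.5102, 0.0837, 0.1319]
tcp_rot: [0.688, 0.726, 0.0, -0.0]
contact_force: [0.2, 0.3, -0.2]
opening: 0.233
finger_force: 0.0
tcp [0.5102 0.0837 0.1319] ty heading 3.11 open 0.233 t 11.0667
square_tile 0.96 [0.4512 0.1374] [0.043 0.042] 13.3 tool d [ 0.0569 -0.056   0.0399]
half_tile 0.66 [0.513  0.0369] [0.05  0.031] 37.7 tool d [-0.0469  0.0002  0.0399]
cup 0.71 [0.6272 0.1124] [0.079 0.07 ] 8.6 tool d [0.0223 0.1184 0.0399]
ware_board 0.95 [0.5093 0.0897] [0.297 0.23 ] 3.5 tool d [ 0.006  -0.0006  0.0519]
```

```bash
python3 -m handwheel '[[[0.02,0,0,0.02,0],[0.02,0,0,0.02,0],[0.02,0,0,0.02,0],[0.02,0,0,0.016,0],[0.02,0,0,0.004,0],[0.02,0,0,0,0]]]' | grep -E "eef|contact"; python3 -m handwheel '[[[0.02,-0.008,0,0,0],[0.02,-0.01,0,0,0],[0.02,-0.01,0,0,0],[0.02,-0.01,0,0,0],[0.02,-0.01,0,0,0],[0.02,-0.01,0,0,0],[0.02,-0.01,0,0,0],[0.02,-0.01,0,0,0]]]' | grep -E "eef|contact"; python3 look.py w10; python3 - <<'E'
from h import *
im=viewer.read_camera("scene");a=cv2.resize(im[110:230,190:430],(720,360))
im=viewer.read_camera("side");b=cv2.resize(im[100:220,250:490],(400,200)); w=cv2.resize(cv2.imread("pics/w10.png"),(320,200))
cv2.imwrite("pics/m10.png",np.vstack([a,np.hstack([b,w])]))
E
```

```text
eef_pos: [0.5092, 0.0812, 0.0505]
contact_force: [0.4, -0.1, 0.5]
eef_pos: [0.5147, 0.0031, 0.0521]
contact_force: [-0.2, 0.5, 0.3]
tcp [0.5147 0.0031 0.0521] ty heading 3.07 open 0.231 t 12.5333
round_disc 0.3 [0.6544 0.0052] [0.006 0.06 ] 4.4 tool d [-0.0054  0.1396 -0.0399]
half_tile 0.81 [ 0.5157 -0.017 ] [0.025 0.033] 4.4 tool d [-0.0201 -0.0001 -0.0399]
cup 0.94 [0.6115 0.1051] [0.055 0.024] 3.1 tool d [ 0.0967  0.1021 -0.0399]
ware_board 0.7 [0.5138 0.0197] [0.297 0.19 ] 3.1 tool d [ 0.0167 -0.     -0.0279]
```

View pics/m10.png

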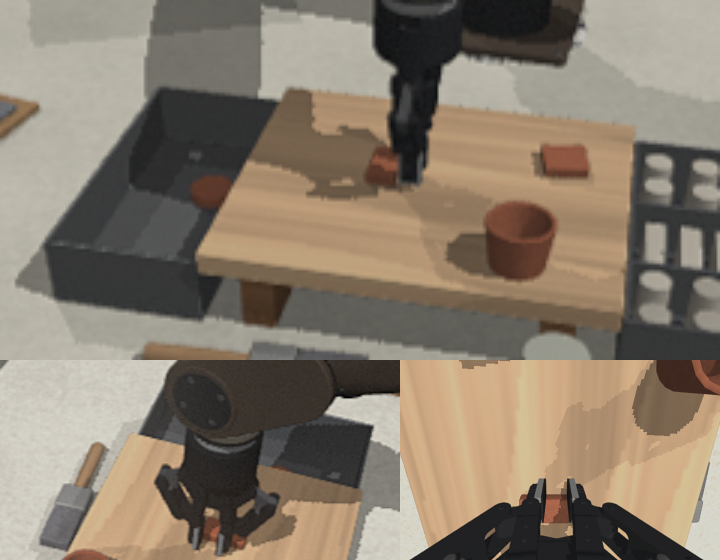

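The half tile is seated across the fork (scene crop 382,167) and centred. I'll keep pushing.

```bash
python3 -m handwheel '[[[0.02,-0.01,0,0,0],[0.02,-0.01,0,0,0],[0.02,-0.01,0,0,0],[0.02,-0.01,0,0,0],[0.02,-0.01,0,0,0],[0.02,-0.01,0,0,0],[0.02,-0.01,0,0,0],[0.02,-0.01,0,0,0],[0.02,-0.01,0,0,0],[0.02,-0.01,0,0,0],[0.02,-0.01,0,0,0],[0.02,-0.01,0,0,0]]]' | grep -E "eef|contact";python3 -m handwheel '[[[0.02,-0.009,0,0,0],[0.02,-0.009,0,0,0],[0.02,-0.009,0,0,0],[0.02,-0.009,0,0,0],[0.02,-0.009,0,0,0],[0.02,-0.007,0,0,0],[0.02,0,0,0,0]]]' | grep -E "eef|contact"
python3 - <<'E'
from h import *
for n in("scene","side"):
    viewer.read_camera(n)
    for k in("half_tile","round_disc","square_tile"):
        for r in viewer.pinpoint(n,k)[:2]:
            u,v=r["xy"][0]*640,r["xy"][1]*400;print(n,k,round(r["confidence"],2),round(u),round(v),px2w(n,u,v,.08).round(3),px2w(n,u,v,.004).round(3))
E
```

```text
eef_pos: [0.5212, -0.1166, 0.0519]
contact_force: [0.0, -0.1, 0.1]
eef_pos: [0.5242, -0.169, 0.0521]
contact_force: [0.7, -0.0, 0.7]
scene half_tile 0.54 260 176 [ 0.593 -0.166  0.08 ] [ 0.49  -0.213  0.004]
scene round_disc 0.38 258 175 [ 0.587 -0.172  0.08 ] [ 0.483 -0.22   0.004]
scene square_tile 0.71 377 162 [0.431 0.129 0.08 ] [0.307 0.119 0.004]
side half_tile 0.75 398 165 [ 0.516 -0.142  0.08 ] [ 0.531 -0.222  0.004]
side half_tile 0.61 324 363 [0.488 0.311 0.08 ] [0.5   0.28  0.004]
side square_tile 0.73 381 279 [0.458 0.136 0.08 ] [0.467 0.086 0.004]
side square_tile 0.6 400 165 [ 0.512 -0.144  0.08 ] [ 0.527 -0.223  0.004]
```

```bash
python3 -m handwheel '[[[0.02,0,0,-0.02,0],[0.02,0,0,-0.02,0],[0.02,0,0,-0.02,0],[0.02,0.0254,-0.004,-0.02,0],[0.02,0.0254,-0.004,0,0],[0.02,0.0254,-0.004,0,0],[0.02,0.0254,-0.004,0,0],[0.02,0.0254,-0.004,0,0],[0.02,0.0254,-0.004,0,0],[0.02,0.0254,-0.004,0,0],[0.02,0.0254,-0.004,0,0],[0.02,0.0254,-0.004,0,0]]]'| grep -E "eef|contact"; python3 -m handwheel '[[[0.02,0.0254,-0.004,0,0],[0.02,0.0254,-0.004,0,0],[0.02,0.0254,-0.004,0,0],[0.02,0.0254,-0.004,0,0],[0.02,0.0254,-0.004,0,0],[0.02,0,0,0,0]]]'| grep -E "eef|contact"; python3 look.py w11;python3 - <<'E'
from h import *
im=viewer.read_camera("scene");a=cv2.resize(im[110:230,190:430],(720,360))
im=viewer.read_camera("side");b=cv2.resize(im[100:220,250:490],(400,200)); w=cv2.resize(cv2.imread("pics/w11.png"),(320,200))
cv2.imwrite("pics/m11.png",np.vstack([a,np.hstack([b,w])]))
E
```

```text
eef_pos: [0.4751, 0.0602, 0.132]
contact_force: [0.5, 0.8, -0.4]
eef_pos: [0.4476, 0.1878, 0.132]
contact_force: [-0.5, 0.2, 0.7]
tcp [0.4476 0.1878 0.132 ] ty heading 3.33 open 0.231 t 16.4167
square_tile 0.73 [0.4503 0.1409] [0.033 0.051] 4.4 tool d [-0.0471 -0.      0.0399]
cup 0.8 [0.6293 0.1084] [0.059 0.105] 61.7 tool d [-0.0899  0.1768  0.0398]
ware_board 0.8 [0.5056 0.1441] [0.298 0.133] 3.5 tool d [-0.0471  0.0554  0.0519]
```

View pics/m11.png

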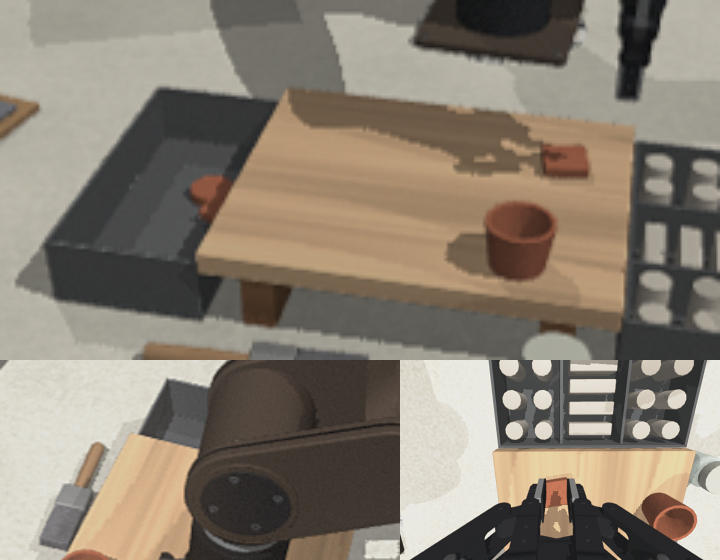

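The disc and half tile are in the tub (scene crop 208,195). The square tile is straight ahead of the fork. I'll descend and sweep.

```bash
python3 -m handwheel '[[[0.02,0,0,0.02,0],[0.02,0,0,0.02,0],[0.02,0,0,0.02,0],[0.02,0,0,0.015,0],[0.02,0,0,0.005,0],[0.02,0,0,0,0]]]' | grep -E "eef|contact"; python3 -m handwheel '[[[0.02,-0.01,0,0,0],[0.02,-0.01,0,0,0],[0.02,-0.01,0,0,0],[0.02,-0.01,0,0,0],[0.02,-0.01,0,0,0],[0.02,-0.01,0,0,0],[0.02,-0.01,0,0,0],[0.02,-0.01,0,0,0],[0.02,-0.01,0,0,0],[0.02,-0.01,0,0,0],[0.02,-0.01,0,0,0],[0.02,-0.01,0,0,0]]]' | grep -E "eef|contact"; python3 look.py w12
```

```text
eef_pos: [0.4477, 0.1838, 0.0504]
contact_force: [-0.4, 1.3, -0.3]
eef_pos: [0.4553, 0.0637, 0.0519]
contact_force: [0.2, 0.4, 0.4]
tcp [0.4553 0.0637 0.0519] ty heading 3.09 open 0.234 t 18.3167
square_tile 0.62 [0.5869 0.1158] [0.013 0.041] 19.6 tool d [ 0.0449  0.1342 -0.0401]
cup 0.68 [0.5868 0.1161] [0.013 0.041] 19.6 tool d [ 0.0453  0.1341 -0.0401]
ware_board 0.93 [0.5053 0.0731] [0.289 0.21 ] 3.1 tool d [ 0.0066  0.0504 -0.0281]
```

```bash
python3 -m handwheel '[[[0.02,-0.01,0,0,0],[0.02,-0.01,0,0,0],[0.02,-0.01,0,0,0],[0.02,-0.01,0,0,0],[0.02,-0.01,0,0,0],[0.02,-0.01,0,0,0],[0.02,-0.01,0,0,0],[0.02,-0.01,0,0,0],[0.02,-0.01,0,0,0],[0.02,-0.01,0,0,0]]]' | grep -E "eef|contact"; python3 - <<'E'
from h import *
for n in("scene","side"):
    viewer.read_camera(n)
    for r in viewer.pinpoint(n,"square_tile")[:2]:
        u,v=r["xy"][0]*640,r["xy"][1]*400;print(n,round(r["confidence"],2),px2w(n,u,v,.08).round(3))
E
```

```text
eef_pos: [0.4607, -0.0362, 0.0519]
contact_force: [-0.3, -0.0, -0.5]
scene 0.71 [ 0.451 -0.068  0.08 ]
side 0.75 [ 0.457 -0.07   0.08 ]
```

The tile is riding 32 mm ahead of the TCP, centred as expected. I'll finish the sweep, then lift clear.

```bash
python3 -m handwheel '[[[0.02,-0.011,0,0,0],[0.02,-0.011,0,0,0],[0.02,-0.011,0,0,0],[0.02,-0.011,0,0,0],[0.02,-0.011,0,0,0],[0.02,-0.011,0,0,0],[0.02,-0.011,0,0,0],[0.02,-0.011,0,0,0],[0.02,-0.011,0,0,0],[0.02,-0.011,0,0,0],[0.02,-0.011,0,0,0],[0.02,-0.011,0,0,0]]]' | grep -E "eef|contact"; python3 -m handwheel '[[[0.02,-0.004,0,0,0],[0.02,0,0,0,0],[0.02,0,0,-0.02,0],[0.02,0,0,-0.03,0],[0.02,0,0,-0.03,0],[0.02,0.03,0,-0.03,0],[0.02,0.03,0,-0.03,0],[0.02,0.03,0,0,0],[0.02,0.03,0,0,0],[0.02,0.03,0,0,0],[0.02,0.03,0,0,0],[0.02,0,0,0,0]]]' | grep -E "eef|contact|time"; python3 - <<'E'
from h import *
im=viewer.read_camera("scene");a=cv2.resize(im[110:270,190:460],(675,400))
for k in("cup","glaze_jar","brush"):
    r=viewer.pinpoint("scene",k)[0];u,v=r["xy"];print(k,round(u*640),round(v*400))
im=viewer.read_camera("side");b=cv2.resize(im[100:250,230:490],(347,200))
st=get_state();w=cv2.resize(viewer.read_camera("wrist"),(320,200))
cv2.imwrite("pics/m13.png",np.vstack([a,np.hstack([b,w,np.zeros((200,8,3),np.uint8)])]))
E
```

```text
eef_pos: [0.4679, -0.1682, 0.0519]
contact_force: [0.1, -0.0, -0.5]
time: 21.65
eef_pos: [0.4574, 0.0121, 0.1907]
contact_force: [-0.8, -0.0, 0.1]
cup 361 197
glaze_jar 374 251
brush 274 235
```

View pics/m13.png

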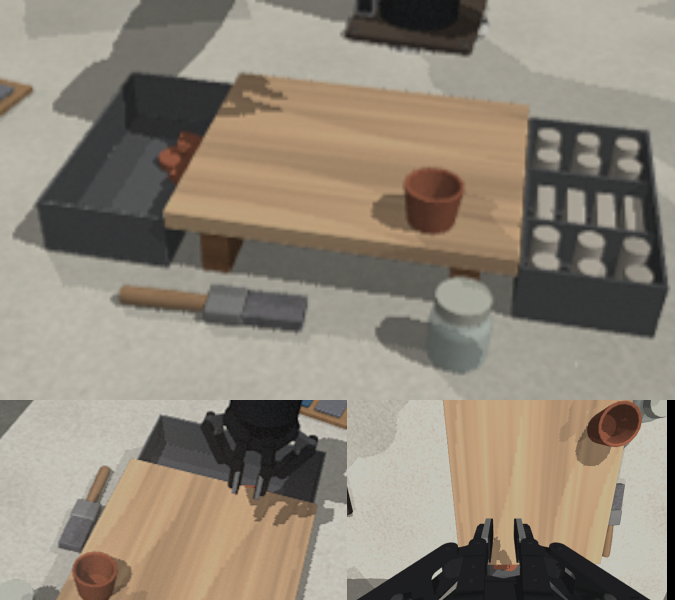

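The board is clear apart from the cup, and the three pieces are in the tub (around 180,150 in the scene crop). The cup, jar and brush are where they were, and the robot is clear of everything.

```bash
python3 -c "
from plant import sign_off
print(sign_off())"
```

```text
the job is handed in; nothing more can be done
None
```

I swept all three spoiled pieces off the board into the scrap tub and handed the job in at about 22 s; the final pictures show the cup, glaze jar and brush where they were and nothing added to the caddy.

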